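Lock a filter cartridge into the water station of a sweet kitchen

ROBOT

A 6-joint arm with a two-finger parallel gripper is mounted at the origin on the work surface. World frame = base frame: x ahead of the robot, y to its left, z up, the work surface at z = 0. Lengths are in m, angles in rad, forces in N, time in s.
With the tool pointing down it reaches from about 0.4 to 0.825 m from the base axis. Payload 7 kg.
Tool frame: the origin (TCP) lies at the centre of the arm's flange, where the gripper is bolted on; the fingertips stand 178 mm ahead of it and the grasp point (between the pads) lies 159 mm ahead of it; z points along the fingers, y is the direction in which the jaws open and shut (so a half turn about z gives the same grasp; the last joint's range is limited). The gripper opens to 88 mm and grips with 3 to 60 N. Pads are 19 mm wide; open, the fingers measure 130 mm over their backs; the gripper's body (78 mm by 193 mm) begins 47 mm behind the grasp point.
Start: joints at [1.61, 0.359, 0.012, 0, -1.224, -0.288], TCP at [0.166, 0.654, 0.405] pointing down, gripper open.
Joint ranges: [-3.07, 3.07], [-1.43, 2.12], [-1.02, 1.25], [-3.03, 1.67], [-3.05, -0], [-3.03, 3.03]. Speed limits (rad/s): [2.39, 2.39, 3.01, 3.14, 3.14, 3.14].

INTERFACE

Orientations are given as [roll, pitch, yaw] about the fixed x, y, z axes, in that order (R = Rz(yaw) Ry(pitch) Rx(roll)).
In Python, from station import arm gives the robot as it stands.
- The arm moves only by the shell command python3 -m handwheel 'ROWS' [OPENING] [FORCE]. ROWS is JSON, a list of rows, each a list of 4 numbers: the shift along the world's x, y, z in cm, then the turn about the world's z in rad. In form: [[dx, dy, dz, yaw], ...]. A call has 1 to 20 rows; each row shifts and turns the commanded pose from where the row before left it; what a row does not reach is not made up. A row lasts 1/10 s, in which the tool goes at most 50 mm and 8.59 degrees, less where a joint would pass 70% of its speed; a pose out of reach is approached as far as the arm can. A call is refused whole if a number of a shift passes 5 or a number of a turn 0.15, either way. A call with a gripper value outside its range is refused whole. OPENING is the closure, from 0 (fully open) to 1 (shut), set as the call begins (- or left out, the last holds). The fingers move at their own pace and stop on an object; FORCE is the grip in N (left out, the last holds). Time passes only in rows, so rows that do not move let the fingers close. It gives the time, the measured TCP pose, the force and the opening at its end, in the units of the state.
- arm.get_state(): the state, without advancing time (a new reading comes with each control period).
- arm.grab_frame(name): name is "side" or "top" or "wrist"; returns a dict with "image" (420x560x3 uint8, red, green, blue), "depth" (420x560 float32, m along the optical axis (not along the pixel's ray), 0 where there is no reading), "vfov" (degrees; the focal length in pixels is half the picture's height over the tangent of half this angle, whatever the lens; pixels are square), "cx", "cy" (the principal point, pixels), "rvec" (rotation vector, rad) and "tvec" (3), from world to camera coordinates, as OpenCV has them. Camera axes: x right, y down, z forward; pixel columns grow to the right and rows downward; lengths in m; the calibration is good to about 2 mm. A picture is of the moment at which its call begins.
- arm.job_done(): hands the job in, once; it reports no verdict.
The state is a dict: "t": time; "q": joint angles; "qd": joint speeds; "joint_efforts": joint torques, N m; "eef_pos": TCP position; "ee_rot": TCP orientation; "force": force on the tool from outside, world axes, zero at the start; "moment": the same for the moment, N m; "width": finger opening in m.
Only numpy, scipy, OpenCV 4.12 (cv2) and the standard library are available. Lean on these libraries where they do the work, as an engineer would, in place of code of your own. Each camera call takes 0.05 s, during which the arm holds its last target.

TASK

Fit the water-filter cartridge that stands on the bench into the round filter head of the water station: feel for the slots with its two lugs, press it in against the spring, twist it nearly a quarter turn clockwise (seen from above) up to the stop, and let go so that the spring lifts it into its lock and it stays there upright. Be gentle: cartridge and station must never press on each other with more than 60 N. Leave the spatula, the mug and the jar where they are.

Things in the scene. Friction and masses are not known exactly. Their poses are not given: they have to be found in the camera images.
- cartridge_mid (a point): The white filter cartridge (102 mm tall, 180 g), at mid-height on its axis, 51 mm above its underside; z up its axis, x along its wing. Starts upright. From the underside: neck 36 mm in diameter (0-32 mm), its lowest 8 mm tapered to 27 mm; round body 60 mm in diameter (32-66 mm); flat wing to grip (64-102 mm), 16 mm thick (y), 50 mm long (x). A half turn about z fits the same.
- cartridge: The same cartridge, origin at the centre of its underside, same axes. It has two opposite lugs on the neck, in line with the wing (at +x and -x), 10 to 16 mm above the underside, each 10 mm wide, reaching to 26 mm from the axis. The body hides them from above.
- station: Water station fixed to the bench: white base slab 130 x 270 x 10 mm with the filter head, and a tower 120 x 100 mm, 130 mm high, whose near face is 95 mm from the head's axis towards +y. Origin on the bench under the axis of the filter head, z up.
- head (a point): Filter head: round upright socket, 72 mm outside, open on top. Point on its axis at the rim's top, 55 mm above the bench; axes as the station's. In it a dark steel ring, level with the rim: 38 mm bore (neck: 36 mm) and two opposite entry slots 12.6 mm wide. They lie along the station's x, give or take 0.45 rad (varies, not measured): look, or try angles with the lugs on the lip until they drop in.
- spring (a point): Top of the spring plunger at rest, on the head's axis 14 mm below the rim. Lugs' undersides, mm below rim: spring met at 4 (3 N, then 500 N/m); lugs clear the lip's roof from 16 on (9 N); hard floor at 20 (11 N). Only there does the cartridge turn, clockwise from above (negative about z). Let go unlocked, the spring pushes it back up.
- lock (a point): Where cartridge_mid ends when locked: on the head's axis, 29 mm above the rim. The locking notch is 80 degrees clockwise from the entry slot, a hard stop 9 degrees beyond it. Let go anywhere within 8 degrees of the notch, or at the stop, and the spring lifts the lugs 4 mm into the notch, undersides 12 mm below the rim: locked.
- spatula: Spatula with blue handle, 260 mm long, lying on the bench: leave it. Origin on its underside.
- mug: White mug, 76 mm wide, 85 mm high, standing on the bench: leave it. Origin at its underside's centre.
- jar: Amber jar with white cap, 64 mm wide, 100 mm high, standing on the bench: leave it. Origin at its underside's centre.

How it is judged:
By the outcome, as a careful person would: the job done as asked, in the order asked, and still so for the second after the job is handed in, with the robot touching nothing.
It also fails if it takes over 72 s, if anything falls off the work surface, if the arm or the gripper's body presses on something with over 40 N, if the wrist force passes 120 N, or if a joint passes its speed limit or range.

## Working session

There is one attempt and no reset: what is moved stays moved. The work goes in short steps, Python scripts to look and compute and a shell command to move; the robot and the scene stay as the last step left them, time stands still between calls to the robot, and variables do not carry over. Pictures are saved under pics/ and viewed, and the job is handed in when it is done.

```bash
mkdir -p pics; ls; cat > h.py <<'E'
from station import arm
import numpy as np, cv2
def save(n,f):
    r=arm.grab_frame(n); cv2.imwrite(f'pics/{f}.png',r['image'][:,:,::-1]); np.savez(f'pics/{f}.npz',**r); return r
def ld(f): return np.load(f'pics/{f}.npz')
def cam(r):
    f=210/np.tan(np.radians(float(r['vfov']))/2); R=cv2.Rodrigues(np.array(r['rvec'],float))[0]; t=np.array(r['tvec'],float).ravel()
    return f,float(r['cx']),float(r['cy']),R,t
def ray(r,u,v,z):
    f,cx,cy,R,t=cam(r); d=R.T@np.array([(u-cx)/f,(v-cy)/f,1]); c=-R.T@t
    return c+d*(z-c[2])/d[2]
def cloud(r):
    f,cx,cy,R,t=cam(r); D=r['depth']; v,u=np.mgrid[:D.shape[0],:D.shape[1]]
    P=np.stack([(u-cx)/f*D,(v-cy)/f*D,D],-1); return (P-t)@R
def proj(r,p):
    f,cx,cy,R,t=cam(r); q=R@np.array(p)+t; return f*q[0]/q[2]+cx,f*q[1]/q[2]+cy
E
python3 - <<'E'
from h import *
for n in ['side','top','wrist']:
    r=save(n,n+'0'); f,cx,cy,R,t=cam(r); print(n,r['vfov'],cx,cy,-R.T@t,R[2])
s=arm.get_state(); print(s)
E
```

```text
pics
side 43.714246392510574 277.8602092649057 206.20198381904947 [ 0.02716068 -0.97580029  0.70218579] [ 0.48295647  0.69809126 -0.52860348]
top 49.382641390732076 276.4932295265233 205.64993158983825 [ 0.49659148 -0.13949847  0.96202988] [ 0.09442798  0.00977473 -0.99548371]
wrist 61.816671598902786 280.29721623386837 212.7384149218043 [0.2365998  0.63573273 0.38544345] [-0.26728278  0.06601496 -0.96135422]
{'t': 0.15, 'q': array([ 1.61010686e+00,  3.59236813e-01,  1.12867191e-02, -2.77107424e-04,
       -1.22412419e+00, -2.88108196e-01]), 'qd': array([ 2.81079966e-05, -1.76949898e-03,  1.59306261e-03,  1.14112890e-03,
       -3.73202952e-04,  1.88575190e-04]), 'joint_efforts': array([-1.39063708e-03, -5.83274603e+01,  2.93292528e+01,  7.00123474e+00,
        8.80908425e-03, -1.05599743e-04]), 'eef_pos': array([0.16617069, 0.65407881, 0.40393194]), 'ee_rot': array([ 3.14029334e+00, -1.13356478e-04, -2.48891903e-01]), 'force': array([ 0.60680149, -1.00380983,  0.23388005]), 'moment': array([ 0.00795209,  0.01151639, -0.0727681 ]), 'width': 0.08756720131954812}
```

View pics/side0.png

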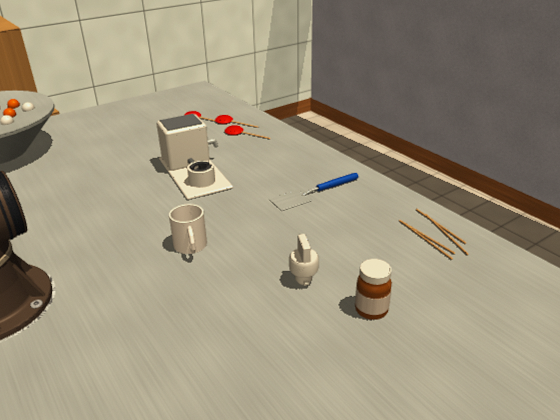

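View pics/top0.png

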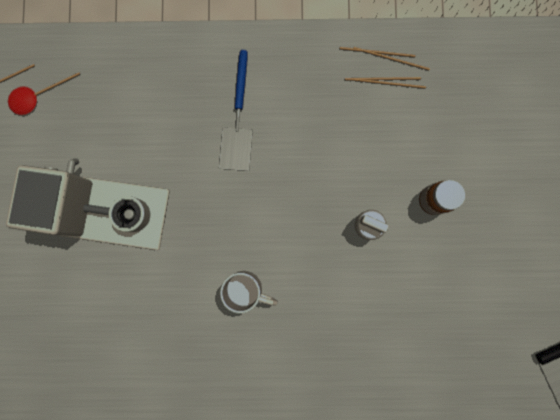

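View pics/wrist0.png

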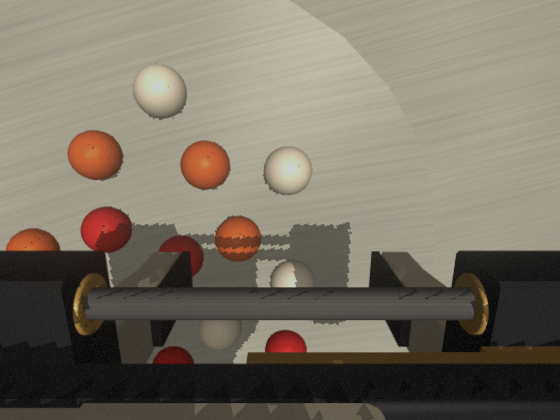

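The side view shows the station at (200,165), mug (188,230), cartridge (304,262) and jar (374,290). In the top view: head (127,214), cartridge wing (373,225), spatula (237,110), mug (241,293), jar (447,196). The gripper hangs over a bowl of balls.

```bash
python3 - <<'E'
from h import *
r=ld('top0'); P=cloud(r)
for u,v in [(127,214),(373,225),(237,150),(241,280),(450,195),(40,200),(540,355),(150,230)]: print(u,v,P[v,u].round(3),ray(r,u,v,0).round(3))
# wing: points z 0.09..0.11 near cartridge
c=P[225,373]; sub=P[195:255,340:405].reshape(-1,3); 
m=(sub[:,2]>0.092)&(sub[:,2]<0.112); w=sub[m]; print(m.sum(),w.mean(0)); 
rc=cv2.minAreaRect((w[:,:2]*1000).astype(np.float32)); print(rc)
# rim
sub=P[185:245,95:160].reshape(-1,3); m=(sub[:,2]>0.045)&(sub[:,2]<0.062); w=sub[m]; rc=cv2.minEnclosingCircle((w[:,:2]*1000).astype(np.float32)); print(m.sum(),rc, np.median(w[:,2]))
I=r['image'][180:250,5:185]; cv2.imwrite('pics/c1.png',cv2.resize(I,None,fx=4,fy=4,interpolation=2)[:,:,::-1])
I=r['image'][190:260,330:410]; cv2.imwrite('pics/c2.png',cv2.resize(I,None,fx=6,fy=6,interpolation=2)[:,:,::-1])
P=cloud(ld('wrist0')); print(P[::60,::80,2].round(2))
P=cloud(ld('side0')); print('bowl',P[100,20],P[100,60],P[110,5])
E
```

```text
127 214 [0.57  0.174 0.039] [0.573 0.187 0.   ]
373 225 [ 0.54  -0.312  0.101] [ 0.545 -0.333  0.   ]
237 150 [ 0.707 -0.047  0.005] [ 0.708 -0.046  0.   ]
241 280 [ 0.433 -0.055  0.007] [ 0.433 -0.055  0.   ]
450 195 [ 0.596 -0.46   0.098] [ 0.607 -0.497  0.   ]
40 200 [0.59  0.304 0.131] [0.605 0.374 0.   ]
540 355 [ 0.281 -0.654  0.019] [ 0.277 -0.665  0.   ]
150 230 [0.538 0.134 0.01 ] [0.539 0.137 0.   ]
233 [ 0.5433435  -0.31558849  0.10099603]
((543.5218505859375, -316.32623291015625), (49.64010238647461, 16.19424057006836), 64.74232482910156)
738 ((571.1911010742188, 170.05020141601562), 36.4483528137207) 0.05444887001646157
[[0.   0.13 0.13 0.13 0.   0.   0.  ]
 [0.13 0.13 0.13 0.13 0.13 0.   0.  ]
 [0.13 0.12 0.12 0.12 0.13 0.13 0.  ]
 [0.13 0.12 0.12 0.12 0.12 0.13 0.  ]
 [0.13 0.12 0.11 0.14 0.12 0.13 0.  ]
 [0.32 0.31 0.31 0.31 0.31 0.31 0.31]
 [0.32 0.31 0.14 0.12 0.32 0.32 0.32]]
bowl [0.27030068 0.80298607 0.12450776] [ 0.61198317  1.89938616 -0.27594225] [0.20758013 0.69076544 0.14099841]
```

View pics/c1.png

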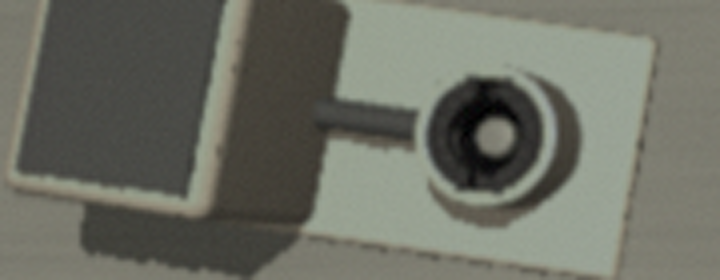

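View pics/c2.png

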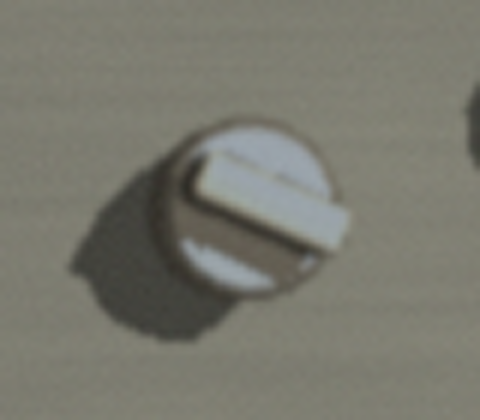

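```bash
python3 -m handwheel '[[1.4,-1.9,0,0],[2.8,-3.9,0,0],[2.8,-3.9,0,0],[2.8,-3.9,0,0],[2.8,-3.9,0,0],[2.8,-3.9,0,0],[2.8,-3.9,0,0],[2.8,-3.9,0,0],[2.8,-3.9,0,0],[2.8,-3.9,0,0],[2.8,-3.9,0,0],[2.8,-3.9,0,0],[1.4,-1.9,0,0],[0,0,0,0],[0,0,0,0]]'
python3 - <<'E'
from h import *
r=save('wrist','w1'); print(arm.get_state()['q'].round(3)); print(proj(r,[.571,.170,.055]))
E
```

```text
t: 1.65
eef_pos: [0.5024, 0.1866, 0.4043]
ee_rot: [3.141, 0.0, -0.251]
force: [0.2, -0.0, -0.5]
width: 0.0873
[ 0.723  0.13  -0.294 -0.    -1.147  0.599]
(np.float64(278.5856360996575), np.float64(114.4999614819588))
```

View pics/w1.png

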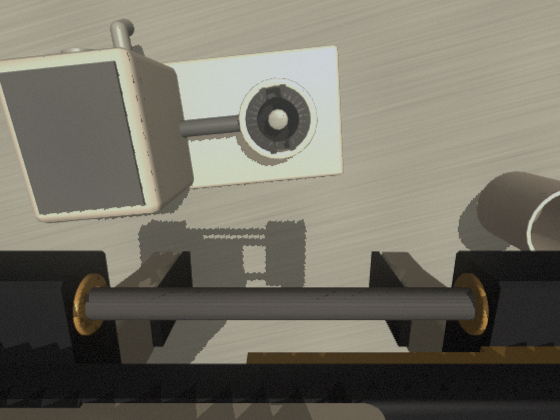

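Wrist view: the head is centred near (278,119), with two light notches at roughly (265,93) and (276,147). I'll zoom in.

```bash
python3 - <<'E'
from h import *
r=ld('w1'); I=r['image'][70:170,228:328]
cv2.imwrite('pics/c3.png',cv2.resize(I,None,fx=6,fy=6,interpolation=2)[:,:,::-1])
# rim circle by cloud
P=cloud(r); sub=P[60:175,220:335].reshape(-1,3); m=(sub[:,2]>0.05)&(sub[:,2]<0.06); rc=cv2.minEnclosingCircle((sub[m,:2]*1000).astype(np.float32)); print(rc)
f0,cx,cy,R,t=cam(r)
c=np.array([rc[0][0]/1000,rc[0][1]/1000])
# rectified top-down view of ring plane: 0.2mm/px ; x up, y left
S=400; 
def w2(i,j): return (c[0]+(S/2-j)*.0002, c[1]+(S/2-i)*.0002)
mu=np.zeros((S,S),np.float32); mv=mu.copy()
for j in range(S):
  for i in range(S):
    x,y=w2(i,j); mu[j,i],mv[j,i]=proj(r,[x,y,.055])
W=cv2.remap(r['image'],mu,mv,cv2.INTER_CUBIC); cv2.circle(W,(200,200),95,(255,0,0),1); cv2.circle(W,(200,200),180,(0,255,0),1)
cv2.imwrite('pics/c4.png',W[:,:,::-1])
# slab edges for station yaw
m=((np.abs(P[:,:,2]-.010)<.004)&(P[:,:,0]>.4)).astype(np.uint8); m=cv2.morphologyEx(m,cv2.MORPH_OPEN,np.ones((5,5)));k=P[m>0]
print(cv2.minAreaRect((k[:,:2]*1000).astype(np.float32)))
E
```

```text
((567.1740112304688, 171.7379913330078), 35.874237060546875)
((569.9959106445312, 189.9603271484375), (166.7749481201172, 130.34112548828125), 81.28567504882812)
```

View pics/c3.png

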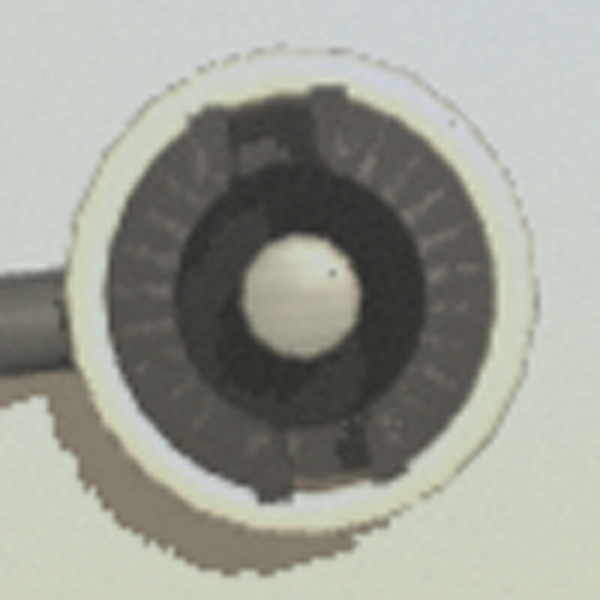

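View pics/c4.png

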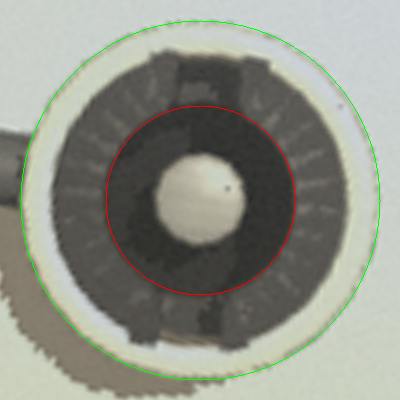

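The slot runs at about -0.075 rad from world x. The top and wrist cameras differ by 4 mm on the head, so I'll view it again at the grasp yaw to separate out the wrist camera's bias.

```bash
python3 -m handwheel '[[0.4,0.2,0,-0.08],[0.8,0.4,0,-0.14],[0.8,0.4,0,-0.14],[0.8,0.4,0,-0.14],[0.8,0.4,0,-0.14],[0.8,0.4,0,-0.14],[0.8,0.4,0,-0.14],[0.8,0.4,0,-0.14],[0.8,0.4,0,-0.14],[0.8,0.4,0,-0.14],[0.8,0.4,0,-0.14],[0.8,0.4,0,-0.14],[0.8,0.4,0,-0.14],[0.4,0.2,0,-0.14],[0,0,0,0],[0,0,0,0]]'
cat >> h.py <<'E'
def rim(r,v0,v1,u0,u1,z0=.05,z1=.06):
    P=cloud(r); sub=P[v0:v1,u0:u1].reshape(-1,3); m=(sub[:,2]>z0)&(sub[:,2]<z1); return cv2.minEnclosingCircle((sub[m,:2]*1000).astype(np.float32)), np.median(sub[m,2])
E
python3 - <<'E'
from h import *
r=save('wrist','w2'); s=arm.get_state(); print(s['q'].round(3),s['eef_pos'],s['ee_rot'])
u,v=proj(r,[.569,.171,.055]); print(u,v); u=int(u);v=int(v)
print(rim(r,v-60,v+60,u-65,u+65))
f0,cx,cy,R,t=cam(r);print(-R.T@t)
f0,cx,cy,R,t=cam(ld('w1'));print(-R.T@t)
E
```

```text
t: 3.3
eef_pos: [0.6056, 0.2401, 0.4045]
ee_rot: [3.141, -0.0, -2.143]
force: [0.4, -0.2, 0.1]
width: 0.0874
[ 0.676  0.32  -0.044 -0.    -1.207 -1.249] [0.60562854 0.23986195 0.40465389] [ 3.14144787e+00 -7.82213784e-05 -2.14381704e+00]
271.3528929192349 109.41581570010064
(((566.75830078125, 172.01242065429688), 35.905540466308594), np.float64(0.056423112393419086))
[0.56429938 0.17787789 0.38613408]
[0.57274974 0.16821751 0.38593219]
```

View pics/w2.png

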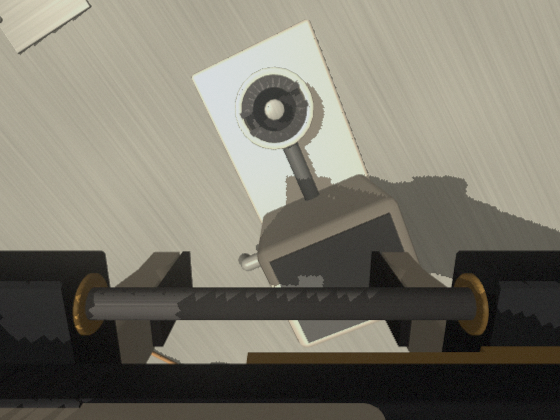

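Both wrist views agree: the head is at (0.567, 0.172). Next is the cartridge.

```bash
python3 -m handwheel '[[-0.1,-2,0,0.01],[-0.3,-4.5,0,0.01],[-0.3,-4.5,0,0.01],[-0.3,-4.5,0,0.01],[-0.3,-4.5,0,0.01],[-0.3,-4.5,0,0.02],[-0.3,-4.5,0,0.01],[-0.3,-4.5,0,0.01],[-0.3,-4.5,0,0.01],[-0.3,-4.5,0,0.01],[-0.3,-4.5,0,0.01],[-0.3,-2,0,0.01],[0,0,0,0],[0,0,0,0]]'
python3 - <<'E'
from h import *
r=save('wrist','w3'); s=arm.get_state(); print(s['q'].round(3))
P=cloud(r); m=(P[:,:,2]>.094)&(P[:,:,2]<.112)&(abs(P[:,:,0]-.54)<.06)&(abs(P[:,:,1]+.315)<.06); w=P[m]; print(m.sum(),w.mean(0),cv2.minAreaRect((w[:,:2]*1000).astype(np.float32)))
m=(P[:,:,2]>.060)&(P[:,:,2]<.07)&(abs(P[:,:,0]-.54)<.06)&(abs(P[:,:,1]+.315)<.06); w=P[m]; print(m.sum(),cv2.minEnclosingCircle((w[:,:2]*1000).astype(np.float32)))
E
```

```text
t: 4.75
eef_pos: [0.5718, -0.251, 0.4047]
ee_rot: [3.142, 0.0, -2.018]
force: [-1.0, -0.2, 0.4]
width: 0.0876
[-0.1    0.276 -0.106 -0.    -1.189 -0.346]
1316 [ 0.53971258 -0.31627294  0.10318417] ((540.0032958984375, -315.77923583984375), (50.027584075927734, 15.951281547546387), 65.7925796508789)
2293 ((539.8468627929688, -315.72821044921875), 29.906898498535156)
```

View pics/w3.png

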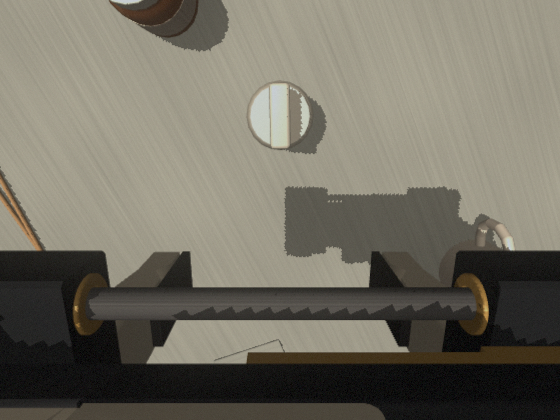

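Cartridge at (0.540, -0.316), wing at 65.8°. I'll descend onto it.

```bash
python3 -m handwheel '[[-0.8,-1.6,0,0.025],[-1.6,-3.3,0,0],[-0.8,-1.6,0,0],[0,0,-2,0],[0,0,-4,0],[0,0,-4,0],[0,0,-2.6,0],[0,0,-1.4,0],[0,0,-1,0],[0,0,-0.5,0],[0,0,0,0],[0,0,0,0],[0,0,0,0]]'
python3 - <<'E'
from h import *
r=save('wrist','w4')
E
```

```text
t: 6.1
eef_pos: [0.5406, -0.3159, 0.2509]
ee_rot: [-3.14, 0.0, -1.994]
force: [-0.6, -0.1, -0.3]
width: 0.0874
```

View pics/w4.png

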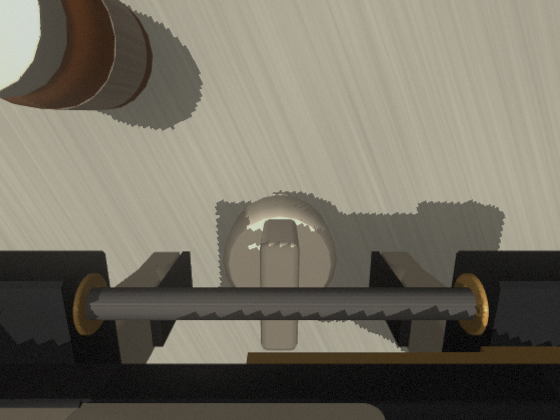

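The wing at (280,285) sits centred between the fingers. Closing now.

```bash
python3 -m handwheel '[[0,0,-0.1,0],[0,0,0,0],[0,0,0,0],[0,0,0,0],[0,0,0,0],[0,0,0,0],[0,0,0,0],[0,0,0,0]]' 1 40
```

```text
t: 6.95
eef_pos: [0.5402, -0.3158, 0.2486]
ee_rot: [3.142, -0.0, -1.994]
force: [0.5, 0.2, -0.0]
width: 0.0292
```

```bash
python3 -m handwheel '[[0,0,0,0],[0,0,0,0],[0,0,0,0],[0,0,0,0],[0,0,0,0],[0,0,0,0]]' 1 40
```

```text
t: 7.55
eef_pos: [0.5402, -0.3158, 0.2486]
ee_rot: [3.141, 0.0, -1.994]
force: [0.5, 0.9, -1.0]
width: 0.0157
```

```bash
python3 -m handwheel '[[0,0,1.5,0],[0,0,3,0],[0,0,3,0],[0.2,3.5,1.5,0.13],[0.2,3.5,0,0.14],[0.2,3.5,0,0.14],[0.2,3.5,0,0.14],[0.2,3.5,0,0.14],[0.2,3.5,0,0.14],[0.2,3.5,0,0.14],[0.2,3.5,0,0.14],[0.2,3.5,0,0.14],[0.2,3.5,0,0.14],[0.2,3.5,0,0.14],[0.2,3.5,0,0.14],[0.2,3.5,0,0.14],[0.2,3.3,0,0.1],[0,0,0,0],[0,0,0,0]]'
python3 - <<'E'
from h import *
s=arm.get_state(); print(s['q'].round(3),s['force'].round(1),s['moment'].round(2))
for n in ['wrist','side','top']: save(n,n+'5')
E
```

```text
t: 9.45
eef_pos: [0.5679, 0.1729, 0.3382]
ee_rot: [3.141, 0.001, -0.083]
force: [-0.1, -1.4, -1.9]
width: 0.0157
[ 0.624  0.278 -0.264 -0.    -1.03   0.863] [-0.1 -1.4 -1.9] [-0.06  0.02  0.01]
```

View pics/wrist5.png

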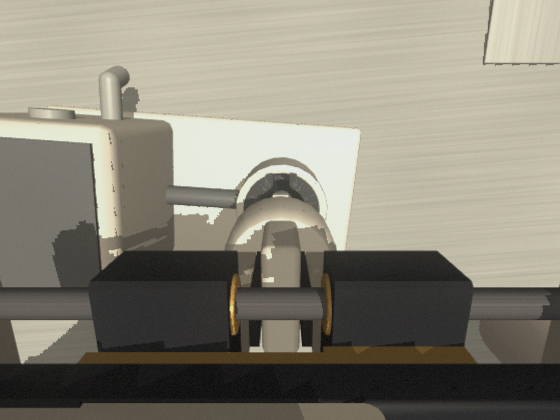

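View pics/side5.png

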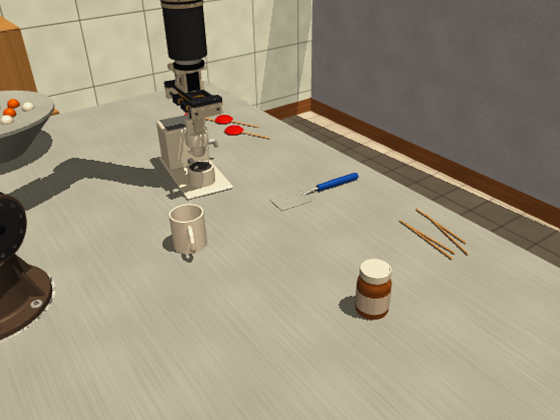

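The wing (col 281) lines up with the slot seen at (281,180). I'll lower it until the lugs are just above the rim.

```bash
python3 -m handwheel '[[-0.1,-0.1,-0.8,0.005],[0,0,-1.2,0],[0,0,-0.8,0],[0,0,-0.6,0],[0,0,-0.4,0],[0,0,-0.3,0],[0,0,0,0],[0,0,0,0]]'
python3 -m handwheel '[[0,0,-0.1,0],[0,0,-0.1,0],[0,0,0,0]]'; python3 -m handwheel '[[0,0,-0.1,0],[0,0,-0.1,0],[0,0,0,0]]'
```

```text
t: 10.4
eef_pos: [0.5673, 0.1713, 0.2978]
ee_rot: [-3.142, -0.0, -0.079]
force: [-1.0, 0.2, -2.1]
width: 0.0154
t: 10.7
eef_pos: [0.5675, 0.1714, 0.296]
ee_rot: [-3.141, -0.001, -0.079]
force: [1.5, 1.3, -0.1]
width: 0.0158
t: 11.0
eef_pos: [0.5676, 0.1715, 0.2939]
ee_rot: [-3.141, -0.001, -0.079]
force: [2.4, 2.8, -1.0]
width: 0.0157
```

```bash
python3 -m handwheel '[[0.04,0.04,-0.1,0],[0,0,-0.1,0],[0,0,0,0]]'; python3 -c "
from h import *
s=arm.get_state();print(s['moment'].round(2))"
```

```text
t: 11.3
eef_pos: [0.5678, 0.1717, 0.2917]
ee_rot: [-3.141, -0.001, -0.079]
force: [1.8, 1.1, -1.5]
width: 0.0155
[ 0.66 -1.42 -0.06]
```

```bash
python3 -m handwheel '[[0.05,0.03,0,0],[0,0,0,0],[0,0,0,0]]'; python3 -c "
from h import *
s=arm.get_state();print(s['force'].round(1),s['moment'].round(2))"
```

```text
t: 11.6
eef_pos: [0.5681, 0.1718, 0.2916]
ee_rot: [3.141, 0.0, -0.079]
force: [3.4, 1.9, -1.0]
width: 0.0157
[ 3.4  1.9 -1. ] [ 0.5  -1.14  0.02]
```

```bash
python3 -m handwheel '[[0.1,0.05,0,0],[0,0,0,0],[0,0,0,0]]'; python3 -c "
from h import *
s=arm.get_state();print(s['force'].round(1),s['moment'].round(2))"
```

```text
t: 11.9
eef_pos: [0.5687, 0.1721, 0.2912]
ee_rot: [3.141, 0.001, -0.079]
force: [0.3, 0.3, -1.7]
width: 0.0157
[ 0.3  0.3 -1.7] [ 0.02 -0.1  -0.01]
```

The sideways force is gone, and the neck is centred at about (0.5687, 0.1721). Continuing down.

```bash
M="from h import *
s=arm.get_state();print(s['force'].round(1),s['moment'].round(2))"; python3 -m handwheel '[[0,0,-0.1,0],[0,0,-0.1,0],[0,0,0,0]]'; python3 -c "$M"; python3 -m handwheel '[[0,0,-0.1,0],[0,0,-0.1,0],[0,0,0,0]]'; python3 -c "$M"
```

```text
t: 12.2
eef_pos: [0.5689, 0.1722, 0.2895]
ee_rot: [3.141, 0.001, -0.079]
force: [-1.1, -0.2, 1.0]
width: 0.0158
[-1.1 -0.2  1. ] [-0.18  0.6   0.02]
t: 12.5
eef_pos: [0.569, 0.1723, 0.2876]
ee_rot: [3.141, 0.0, -0.079]
force: [-2.5, 0.3, 1.7]
width: 0.0159
[-2.5  0.3  1.7] [-0.35  0.83 -0.03]
```

Spring force has appeared at the expected depth, so the lugs are in the slots. Pressing on.

```bash
M="from h import *
s=arm.get_state();print(s['force'].round(1),s['moment'].round(2))"; python3 -m handwheel '[[-0.04,-0.02,-0.15,0],[0,0,-0.15,0],[0,0,0,0]]'; python3 -c "$M"; python3 -m handwheel '[[0,0,-0.15,0],[0,0,-0.15,0],[0,0,0,0]]'; python3 -c "$M"
```

```text
t: 12.8
eef_pos: [0.5689, 0.1722, 0.2847]
ee_rot: [-3.142, -0.0, -0.079]
force: [-2.1, 0.2, 3.0]
width: 0.0158
[-2.1  0.2  3. ] [-0.39  0.61 -0.02]
t: 13.1
eef_pos: [0.5688, 0.1722, 0.2817]
ee_rot: [-3.142, -0.0, -0.079]
force: [-0.8, -0.1, 5.4]
width: 0.0159
[-0.8 -0.1  5.4] [-0.46  0.61 -0.03]
```

```bash
M="from h import *
s=arm.get_state();print(s['force'].round(1),s['moment'].round(2))"; python3 -m handwheel '[[-0.03,-0.03,-0.15,0],[0,0,-0.15,0],[0,0,0,0]]'; python3 -c "$M"; python3 -m handwheel '[[0,0,-0.15,0],[0,0,-0.15,0],[0,0,-0.05,0],[0,0,0,0]]'; python3 -c "$M"
```

```text
t: 13.4
eef_pos: [0.5687, 0.1721, 0.279]
ee_rot: [-3.141, -0.001, -0.079]
force: [-1.6, -0.1, 6.9]
width: 0.0158
[-1.6 -0.1  6.9] [-0.21  0.7   0.  ]
t: 13.8
eef_pos: [0.5687, 0.1721, 0.2758]
ee_rot: [-3.141, -0.001, -0.078]
force: [-2.4, -0.3, 7.9]
width: 0.0161
[-2.4 -0.3  7.9] [-0.27  0.9   0.01]
```

```bash
M="from h import *
s=arm.get_state();print(s['force'].round(1),s['moment'].round(2))"; python3 -m handwheel '[[-0.05,0,0,-0.07],[0,0,0,-0.07],[0,0,0,0]]'; python3 -c "$M"; python3 -m handwheel '[[0,0,0,-0.08],[0,0,0,-0.08],[0,0,0,-0.08],[0,0,0,0]]'; python3 -c "$M"
```

```text
t: 14.1
eef_pos: [0.5686, 0.1722, 0.2762]
ee_rot: [-3.14, -0.002, -0.221]
force: [-0.8, -0.7, 7.2]
width: 0.0154
[-0.8 -0.7  7.2] [-0.25  0.29 -0.04]
t: 14.5
eef_pos: [0.5688, 0.1723, 0.2763]
ee_rot: [-3.139, -0.002, -0.461]
force: [0.0, -0.8, 7.6]
width: 0.016
[ 0.  -0.8  7.6] [-0.17  0.07 -0.05]
```

It turns freely with low forces, so I'll continue to about 75° and then feel for the stop.

```bash
M="from h import *
s=arm.get_state();print(s['force'].round(1),s['moment'].round(2))"; python3 -m handwheel '[[0,0,0,-0.1],[0,0,0,-0.1],[0,0,0,-0.1],[0,0,0,-0.1],[0,0,0,0]]'; python3 -c "$M"; python3 -m handwheel '[[0,0,0,-0.1],[0,0,0,-0.1],[0,0,0,-0.1],[0,0,0,-0.1],[0,0,0,-0.06],[0,0,0,0]]'; python3 -c "$M"
```

```text
t: 15.0
eef_pos: [0.5687, 0.1722, 0.2762]
ee_rot: [-3.139, -0.001, -0.862]
force: [-0.0, -0.6, 8.1]
width: 0.0157
[-0.  -0.6  8.1] [-0.31  0.09 -0.11]
t: 15.6
eef_pos: [0.5686, 0.1722, 0.2761]
ee_rot: [-3.139, 0.0, -1.32]
force: [0.0, -1.2, 8.3]
width: 0.0157
[ 0.  -1.2  8.3] [-0.37  0.29 -0.03]
```

```bash
M="from h import *
s=arm.get_state();print(s['force'].round(1),s['moment'].round(2))"; python3 -m handwheel '[[0,0,0,-0.1],[0,0,0,-0.1],[0,0,0,0]]'; python3 -c "$M"; python3 -m handwheel '[[0,0,0,-0.04],[0,0,0,0]]'; python3 -c "$M"; python3 -m handwheel '[[0,0,0,-0.03],[0,0,0,0]]'; python3 -c "$M"
```

```text
t: 15.9
eef_pos: [0.5686, 0.1722, 0.2761]
ee_rot: [-3.139, 0.001, -1.522]
force: [-0.8, -0.6, 7.3]
width: 0.0159
[-0.8 -0.6  7.3] [-0.38  0.28 -0.07]
t: 16.1
eef_pos: [0.5685, 0.1722, 0.2761]
ee_rot: [-3.139, 0.001, -1.56]
force: [-0.9, -0.5, 7.8]
width: 0.016
[-0.9 -0.5  7.8] [-0.3   0.3  -0.01]
t: 16.3
eef_pos: [0.5685, 0.1722, 0.2761]
ee_rot: [-3.14, 0.001, -1.589]
force: [-0.9, -1.8, 7.3]
width: 0.0155
[-0.9 -1.8  7.3] [-0.3   0.33 -0.01]
```

```bash
M="from h import *
s=arm.get_state();print(s['force'].round(1),s['moment'].round(2),s['ee_rot'][2])"; python3 -m handwheel '[[0,0,0,-0.02],[0,0,0,0]]'; python3 -c "$M"; python3 -m handwheel '[[0,0,0,-0.02],[0,0,0,0]]'; python3 -c "$M";
```

```text
t: 16.5
eef_pos: [0.5684, 0.1722, 0.2761]
ee_rot: [-3.14, 0.001, -1.609]
force: [-1.9, -0.1, 7.6]
width: 0.0156
[-1.9 -0.1  7.6] [-0.16  0.53  0.14] -1.6088313888230252
t: 16.7
eef_pos: [0.5683, 0.1722, 0.276]
ee_rot: [-3.14, 0.001, -1.628]
force: [-2.6, 0.1, 8.4]
width: 0.0156
[-2.6  0.1  8.4] [-0.04  0.89  0.33] -1.6284490022200426
```

```bash
M="from h import *
s=arm.get_state();print(s['force'].round(1),s['moment'].round(2),s['ee_rot'][2])"; python3 -m handwheel '[[0,0,0,-0.015],[0,0,0,0]]'; python3 -c "$M"
```

```text
t: 16.9
eef_pos: [0.5683, 0.1723, 0.2761]
ee_rot: [-3.14, 0.001, -1.643]
force: [-1.5, 0.4, 9.1]
width: 0.0157
[-1.5  0.4  9.1] [0.08 0.97 0.65] -1.6426914940018609
```

The stop showed at about -1.61 rad, where the torque rises. I'll relieve the torque and then let go while drawing up slightly, so the fingertips leave room for the spring lift.

```bash
M="from h import *
s=arm.get_state();print(s['force'].round(1),s['moment'].round(2),s['ee_rot'][2])"; python3 -m handwheel '[[0,0,0,0.03],[0,0,0.05,0.01],[0,0,0,0]]'; python3 -c "$M"; python3 -m handwheel '[[0,0,0.1,0],[0,0,0.2,0],[0,0,0.2,0],[0,0,0.2,0],[0,0,0,0],[0,0,0,0],[0,0,0,0],[0,0,0,0],[0,0,0,0]]' 0; python3 -c "$M
save('wrist','w6');save('side','s6')"
```

```text
t: 17.2
eef_pos: [0.5683, 0.1722, 0.2765]
ee_rot: [-3.14, 0.001, -1.603]
force: [-1.3, 0.2, 7.3]
width: 0.0158
[-1.3  0.2  7.3] [ 0.    0.66 -0.02] -1.6031538658283324
t: 18.1
eef_pos: [0.5679, 0.1719, 0.2826]
ee_rot: [3.141, -0.0, -1.604]
force: [0.0, -0.6, -0.3]
width: 0.0819
[ 0.  -0.6 -0.3] [ 0.04 -0.07 -0.01] -1.6038406636102152
```

View pics/w6.png

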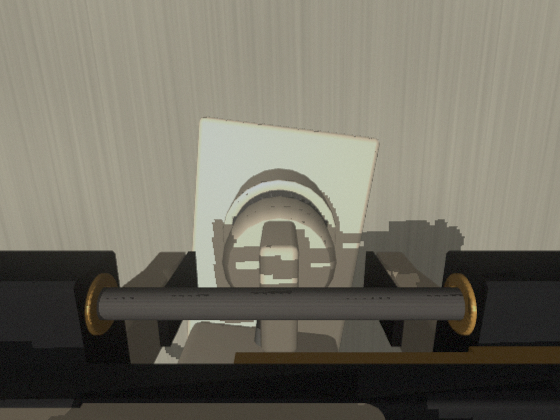

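The gripper is open and the cartridge stands in the head. I'll retreat straight up and check height and angle.

```bash
python3 -m handwheel '[[0,0,1,0],[0,0,2,0],[0,0,3,0],[0,0,3,0],[0,2,2,0],[0,4,1,0],[0,1.5,0,0],[0,0,0,0],[0,0,0,0],[0,0,0,0]]'
python3 - <<'E'
from h import *
r=save('wrist','w7'); save('side','s7'); save('top','t7')
P=cloud(r); b=(abs(P[:,:,0]-.568)<.06)&(abs(P[:,:,1]-.172)<.06)
m=b&(P[:,:,2]>.125)&(P[:,:,2]<.155); w=P[m]; print(m.sum(),np.median(w,0),cv2.minAreaRect((w[:,:2]*1000).astype(np.float32)))
m=b&(P[:,:,2]>.09)&(P[:,:,2]<.108); w=P[m]; print(m.sum(),np.median(w,0),cv2.minEnclosingCircle((w[:,:2]*1000).astype(np.float32)))
m=b&(P[:,:,2]>.05)&(P[:,:,2]<.062); print(m.sum(),np.median(P[m],0)); m=b&(P[:,:,2]>.005)&(P[:,:,2]<.018); print(np.median(P[m],0))
E
```

```text
t: 19.2
eef_pos: [0.5678, 0.2461, 0.4023]
ee_rot: [3.141, -0.001, -1.604]
force: [0.0, 0.8, 0.1]
width: 0.0875
1738 [0.56696589 0.17166077 0.13626075] ((566.893798828125, 173.05397033691406), (49.712669372558594, 15.782598495483398), 87.32879638671875)
2818 [0.55827157 0.17216529 0.10021886] ((566.8082275390625, 172.93157958984375), 29.93038558959961)
533 [0.56012983 0.15256566 0.05618683]
[0.5649769  0.16079004 0.01147946]
```

View pics/w7.png

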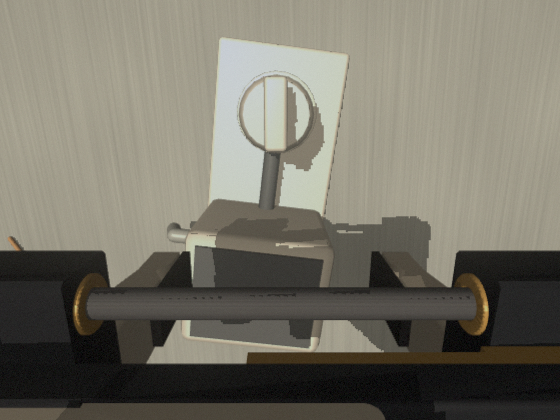

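View pics/s7.png

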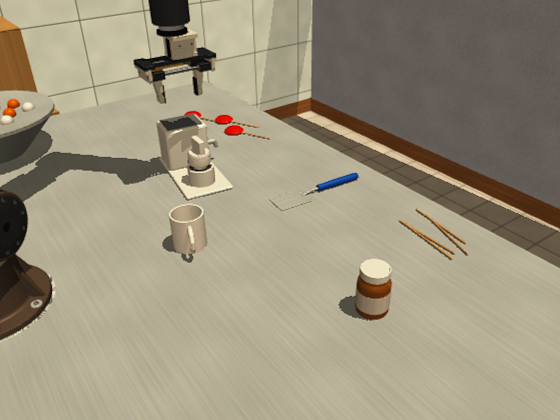

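```bash
python3 - <<'E'
from h import *
a=ld('top0')['image'].astype(int);b=ld('t7')['image'].astype(int)
d=abs(a-b).max(2)
for n,(u,v) in dict(spat=(237,110),mug=(241,293),jar=(447,196)).items(): print(n,(d[v-60:v+60,u-35:u+35]>60).sum())
arm.job_done()
E
```

```text
spat 0
mug 0
jar 0
the job is handed in; nothing more can be done
```

The cartridge is fitted in the filter head and appears locked and upright, and I handed the job in after about 19 s on the robot's clock.

I gripped it by the wing and lined it up with the slot, which the wrist camera showed at about -0.075 rad. I then centred the neck by feel, pressed against the spring to about 17.5 mm below the rim, and twisted it until the stop's torque rose. I eased off slightly, opened the gripper and withdrew.

**Last checks:**
- **Locked:** the wing top is 80.1 mm above the rim, against 80 mm expected when locked. Still unlocked under the lip, it would be about 76 mm.
- **Upright:** the centres of the wing and the body agree within 0.2 mm.
- **Forces:** the readings between moves stayed within about 10 N and 0.65 N m (1.4 N m of tilting moment while centring). I did not read forces during the moves themselves.
- **Other items:** the top view shows no change at the spatula, mug or jar.

**Disagreements:**
- **Camera offset:** the top camera placed things about 4 mm off in x from the wrist camera. I relied on the wrist camera, whose two views of the head agreed. The final centring by feel ended 1–2 mm from its estimate.
- **Resting angle:** the wing ended about 88° clockwise from the slot, so it sits near the stop rather than at the nominal 80° notch. The measured height still matches the locked position.

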